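# Close the soaking boxes with their own lids and start the shaker

### The job

Put its own lid on each of the three open-topped boxes on the shaker, every lid fully home, and only when all three are closed press the shaker's start button all the way down and let it go. One of the lids has been laid on the wrong box, and one on the bench is an odd lid that fits none of these boxes. Leave the odd lid, the bottle and the glassware where they are, and the boxes standing on the platform.

Things in the scene. Friction and masses are not known exactly. Their poses are not given: they have to be found in the camera images.
- shaker: laboratory platform shaker, white housing; it stays where it is. Origin at the bench below the platform's centre. Platform 310 x 262 mm (x, y), its black mat's top at z 100 mm, with a low steel rail round it (top z 116 mm). Its own -x points to the control console, 78 x 196 mm in x and y, centred 200 mm from the origin, panel top at z 86 mm
- box_large: open white plastic box, walls 3 mm, 50 mm high; origin at the centre of its underside, z up. It stands loose on the shaker's platform. Rectangular, 120 mm (x) by 90 mm (y) outside
- box_small: open white plastic box, walls 3 mm, 50 mm high; origin at the centre of its underside, z up. It stands loose on the shaker's platform. Rectangular, 100 mm (x) by 70 mm (y) outside
- box_round: open white plastic box, walls 3 mm, 50 mm high; origin at the centre of its underside, z up. It stands loose on the shaker's platform. Round, 90 mm outside diameter
- lid_large: lid of the large box, at the start lying on another box. White; origin: centre of the skirt's lower edge. Skirt 14 mm deep, flared at the foot, slips over the box's rim with 2 mm to spare (round: 3); plate top z 17. Home: origin 36 mm above the box's origin. Plate 129 x 99 mm, 134 x 104 mm over the flare. On top a bar handle along x (the long axis), 62 long, 13 wide, from z 31 to 49 mm.
- lid_small: lid of the small rectangular box. White; origin: centre of the skirt's lower edge. Skirt 14 mm deep, flared at the foot, slips over the box's rim with 2 mm to spare (round: 3); plate top z 17. Home: origin 36 mm above the box's origin. Plate 109 x 79 mm, 114 x 84 mm over the flare. On top a bar handle along x (the long axis), 62 long, 13 wide, from z 31 to 49 mm.
- lid_round: lid of the round box, 105 mm in diameter over the flare. White; origin: centre of the skirt's lower edge. Skirt 14 mm deep, flared at the foot, slips over the box's rim with 2 mm to spare (round: 3); plate top z 17. Home: origin 36 mm above the box's origin. On top a round knob 27 mm in diameter from z 31 to 49 mm.
- lid_spare: odd round lid that fits none of the boxes, 87 mm in diameter over the flare, otherwise like the other round one; origin at the centre of its lower edge, top of the knob at z 49.5 mm. To be left alone
- start (a joint): the shaker's start button, a spring push button: 0 = released, 0.006 m = fully down (about 5 N)
- start_top (a point): centre of the top of the start button, a grey cap (26 mm in diameter) in a round black housing in the middle of the shaker's console panel, between the display and a black dial; it is pressed straight down
- acid_bottle: white bottle with a red cap, 73 mm in diameter, 135 mm high, standing on the shaker; origin at the centre of its base. To be left alone
- beaker: glass beaker, 80 mm in diameter, 113 mm high, on the bench; origin at the centre of its base. To be left alone
- flask: glass volumetric flask, 60 mm in diameter, 168 mm high, on the bench; origin at the centre of its base. To be left alone

How it is judged (in metres and radians):
On the way, in this order (a step that is already met when the one before it is completed fails the run):
1. each of the three boxes is closed with its own lid, fully home (horizontal distance between lid_large and box_large below 0.006 m and z of lid_large in the frame of box_large between 0.034 and 0.0385 m and angle between each of lid_large, lid_small, lid_round's own z axis and vertical below 0.04 rad and horizontal distance between lid_small and box_small below 0.006 m and z of lid_small in the frame of box_small between 0.034 and 0.0385 m and horizontal distance between lid_round and box_round below 0.006 m and z of lid_round in the frame of box_round between 0.034 and 0.0385 m), for 0.2 s.
2. the start button is pressed fully down (value of joint start above 0.005 m).
At the end, for the whole second after the job is handed in: Each of the three lids lies level and at rest on its own box, fully home (its origin 34 to 38.5 mm above the box's origin and within 6 mm of the box's axis); the boxes stand upright on the shaker's platform; the start button has been pressed fully down (5 of its 6 mm or more) and is released again (all of step 1 and z of box_large in the frame of shaker between 0.095 and 0.106 m and angle between each of box_large, box_small, box_round's own z axis and vertical below 0.04 rad and z of box_small in the frame of shaker between 0.095 and 0.106 m and z of box_round in the frame of shaker between 0.095 and 0.106 m and linear speed of each of lid_large, lid_small, lid_round below 0.02 m/s and value of joint start below 0.0015 m); the robot touches nothing.
It fails at once if the start button is pressed while a box is not closed with its own lid (value of joint start above 0.003 m and not (horizontal distance between lid_large and box_large below 0.006 m and z of lid_large in the frame of box_large between 0.034 and 0.0385 m and angle between each of lid_large, lid_small, lid_round's own z axis and vertical below 0.04 rad and horizontal distance between lid_small and box_small below 0.006 m and z of lid_small in the frame of box_small between 0.034 and 0.0385 m and horizontal distance between lid_round and box_round below 0.006 m and z of lid_round in the frame of box_round between 0.034 and 0.0385 m)).
It fails at once if the odd lid is moved more than 20 mm or tipped (distance of lid_spare from where it was at the start of the episode above 0.02 m or angle between lid_spare's own z axis and vertical above 0.2 rad).
It fails at once if the bottle on the shaker is moved more than 20 mm or tipped (distance of acid_bottle from where it was at the start of the episode above 0.02 m or angle between acid_bottle's own z axis and vertical above 0.2 rad).
It fails at once if the beaker is moved more than 20 mm or tipped (distance of beaker from where it was at the start of the episode above 0.02 m or angle between beaker's own z axis and vertical above 0.2 rad).
It fails at once if the flask is moved more than 20 mm or tipped (distance of flask from where it was at the start of the episode above 0.02 m or angle between flask's own z axis and vertical above 0.2 rad).
It also fails if it takes over 72 s, if anything falls off the work surface, if the arm or the gripper's body presses on something with over 40 N, if the wrist force passes 120 N, or if a joint passes its speed limit or range.

### The arm

A 6-joint arm with a two-finger parallel gripper is mounted at the origin on a cart in front of the work surface, level with it; the furniture and walls round the work are solid. World frame = base frame: x ahead of the robot, y to its left, z up, the work surface at z = 0. Lengths are in m, angles in degrees, forces in N, time in s.
With the tool pointing down it reaches from about 0.275 to 0.825 m from the base axis. Payload 5.2 kg.
Tool frame: the origin (TCP) lies midway between the tips of the shut fingers; the grasp point (between the pads) lies 19 mm behind it; x points along the fingers, y is the direction in which the jaws open and shut, and the axes are right-handed (so a half turn about x gives the same grasp; the last joint's range is limited). The gripper opens to 93 mm and grips with 3 to 60 N. Pads are 15 mm wide; open, the fingers measure 128 mm over their backs; the gripper's body (75 mm by 188 mm) begins 65 mm behind the grasp point.
Start: joints at [-79.63, 14.817, 87.949, -0, 77.235, -11.62], TCP at [0.206, -0.51, 0.219] pointing down, gripper open.
Joint ranges: [-179.93, 179.93], [-52.35, 119.4], [10.71, 147.94], [-69.91, 249.91], [12.55, 155.21], [-178.61, 178.61]. Speed limits (degrees/s): [147.25, 147.25, 180, 180, 180, 180].

### API

Orientations are given as a 3x3 rotation matrix whose columns are the frame's x, y, z axes.
In Python, from station import env gives the robot as it stands.
- The arm moves only by the tool send_rows, never from a script. Its argument "deltas" is a list of rows, each a list of 5 numbers: the shift along the tool's x, y, z in units of 0.75 m (1.0 is 0.75 m), then the turn about the tool's x in units of 0.5 rad (1.0 is 0.5 rad), then the closure, from -1 (fully open) to 1 (shut). A call has 1 to 8 rows; each row is the pose to reach, as a shift and turn from the pose measured when the call began, along the tool's axes at that moment; what a row does not reach only later rows make up. A row lasts 1/8 s, in which the tool goes at most 62.5 mm and 10.7 degrees, less where a joint would pass 70% of its speed; a pose out of reach is approached as far as the arm can. A call with a number of a shift or a turn outside -1 to 1 is refused whole. A call with a gripper value outside its range is refused whole. The fingers move at their own pace and stop on an object; the grip force is fixed at half the most. Time passes only in rows, so rows that repeat a pose let the fingers close. It gives the time, the measured TCP pose, the force and the opening at its end, in the units of the state.
- env.read_state(): the state, without advancing time (a new reading comes with each control period).
- env.get_image(name): name is "scene" or "top" or "wrist"; returns (picture, depth): 420x560x3 uint8, red, green, blue; 420x560 float32, m along the optical axis (not along the pixel's ray), 0 where there is no reading.
- env.get_calibration(name): a dict with "fx", "fy", "cx", "cy" (pixels), "rvec" (rotation vector, rad) and "tvec" (3), from world to camera coordinates, as OpenCV has them. Camera axes: x right, y down, z forward; pixel columns grow to the right and rows downward; lengths in m; the calibration is good to about 2 mm. A picture is of the moment at which its call begins: read the wrist's pose just before it. get_calibration takes no time and is no camera call; for the wrist camera it gives the pose at the moment of the call.
- env.job_done(): hands the job in, once; it reports no verdict.
Trained networks look in the newest picture that a camera, given by its name, has taken for a name from the list of things; names that differ only in an ending like _2 or _b are one class to them, and where a whole thing is asked for, a point or a joint stands for the part that bears it (a point fixed in the world has none). Each returns a list of dicts, best first, with "conf" (0 to 1); they miss things now and then, are a little off and sometimes report something else, mostly with a low value. They report only what shows in the picture. A call takes as long as a camera call.
- env.search_frame(camera, label): "position" ([x, y, z] in m, in world coordinates, good to about 4 mm: the middle of the surface that is visible of it).
- env.masks_of(camera, label): "pixels" (420x560 bool, what is visible of it).
- env.mark_of(camera, label): "position" ([x, y, z] in m, in world coordinates, good to about 4 mm: a listed point, or the origin of a listed thing).
The state is a dict: "t": time; "joints": joint angles; "dq": joint speeds; "tau": joint torques, N m; "ee_pos": TCP position; "orientation": TCP orientation; "ft_force": force on the tool from outside, world axes, zero at the start; "torque": the same for the moment, N m; "width": finger opening in m.
Only numpy, scipy, OpenCV 4.12 (cv2) and the standard library are available. Lean on these libraries where they do the work, as an engineer would, in place of code of your own. Each camera call takes 0.05 s, during which the arm holds its last target.

## Working session

There is one attempt and no reset: what is moved stays moved. The work goes in short steps, Python scripts to look and compute and a tool call to move; the robot and the scene stay as the last step left them, time stands still between calls to the robot, and variables do not carry over. Pictures are saved under pics/ and viewed, and the job is handed in when it is done.

Besides the shell and the picture viewer there is one more tool, called after ">>>" as name(argument=value, ...) on one line, values as JSON. send_rows: Moves the arm, as the interface text tells. Its arguments: {"type":"object","properties":{"deltas":{"type":"array"}},"required":["deltas"]}

```bash
ls; mkdir -p pics; python3 - <<'E'
from station import env
import cv2,numpy as np
s=env.read_state(); print(s['t'],s['ee_pos'],s['orientation'],s['width'])
for n in ['scene','top']:
    im,d=env.get_image(n); cv2.imwrite(f'pics/{n}0.png',im[:,:,::-1]); np.savez(f'{n}0.npz',im=im,d=d)
    c=env.get_calibration(n); print(n,c)
    for l in ['shaker','box_large','box_small','box_round','lid_large','lid_small','lid_round','lid_spare','start_top','acid_bottle','beaker','flask']:
        r=env.mark_of(n,l); print(l,[(np.round(x['position'],3).tolist(),round(x['conf'],2)) for x in r[:3]])
print(env.read_state()['t'])
E
```

```text
pics
0.0 [ 0.20585713 -0.50944878  0.21783315] [[-3.29337645e-04  3.74441705e-01 -9.27250398e-01]
 [ 1.76314661e-03 -9.27248790e-01 -3.74441681e-01]
 [-9.99998391e-01 -1.75819614e-03 -3.54817688e-04]] 0.09325489016016765
scene {'fx': 439.4131084399905, 'fy': 439.4131084399905, 'cx': 279.31950396022035, 'cy': 213.2527809785131, 'rvec': array([ 0.6575602 , -2.42686178,  1.43825957]), 'tvec': array([0.43703221, 0.18653252, 1.13717899])}
shaker [([0.484, -0.232, -0.003], 0.66), ([0.555, 0.111, -0.001], 0.66)]
box_large [([0.549, -0.159, 0.099], 0.72)]
box_small [([0.417, -0.296, 0.099], 0.68)]
box_round [([0.427, -0.153, 0.101], 0.5)]
lid_large [([0.423, -0.151, 0.136], 0.97)]
lid_small [([0.492, 0.442, 0.002], 0.58)]
lid_round [([0.416, 0.118, 0.004], 0.57)]
lid_spare [([0.555, 0.11, 0.0], 0.59)]
start_top [([0.497, -0.032, 0.11], 0.41)]
acid_bottle [([0.538, -0.312, 0.099], 0.62)]
beaker [([0.379, 0.291, 0.003], 0.95), ([0.425, -0.154, 0.1], 0.26)]
flask [([0.527, 0.295, -0.003], 0.8)]
top {'fx': 454.8005558621228, 'fy': 454.8005558621228, 'cx': 280.95776462854957, 'cy': 214.49205428170072, 'rvec': array([ 2.1556997 , -2.16670807,  0.0693363 ]), 'tvec': array([0.06913286, 0.48717581, 1.37134144])}
shaker [([0.48, -0.23, -0.001], 0.86)]
box_large [([0.548, -0.16, 0.099], 0.9)]
box_small [([0.418, -0.295, 0.101], 0.87)]
box_round []
lid_large [([0.423, -0.156, 0.136], 0.91)]
lid_small [([0.494, 0.437, -0.002], 0.63)]
lid_round [([0.415, 0.119, 0.004], 0.76), ([0.556, 0.107, 0.001], 0.65)]
lid_spare [([0.559, 0.11, 0.002], 0.77)]
start_top [([0.5, -0.032, 0.109], 0.47)]
acid_bottle [([0.541, -0.312, 0.101], 0.74)]
beaker [([0.385, 0.292, 0.0], 0.97)]
flask [([0.524, 0.289, -0.0], 0.91), ([0.384, 0.293, 0.004], 0.22)]
1.3
```

View pics/scene0.png

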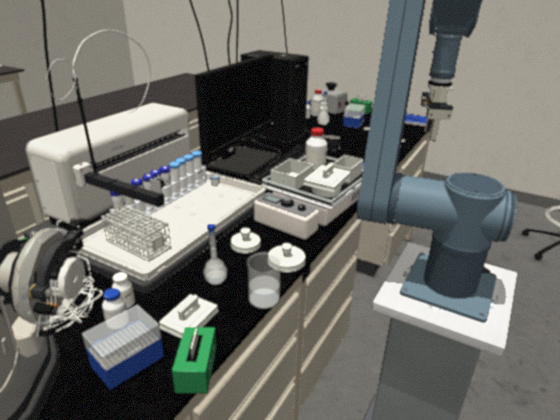

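View pics/top0.png

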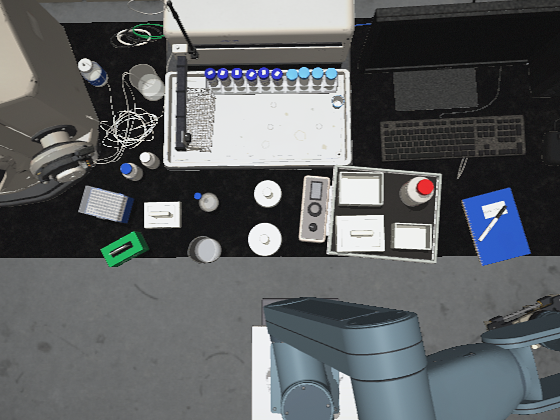

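```bash
cat > h.py <<'E'
from station import env
import cv2,numpy as np
def cam(c):
    R,_=cv2.Rodrigues(np.array(c['rvec'],float)); t=np.array(c['tvec'],float).ravel(); return R,t
def cloud(d,c):
    R,t=cam(c); v,u=np.mgrid[0:d.shape[0],0:d.shape[1]]
    P=np.stack([(u-c['cx'])/c['fx']*d,(v-c['cy'])/c['fy']*d,d],-1)
    return (P-t)@R   # world
def proj(p,c):
    R,t=cam(c); q=np.atleast_2d(p)@R.T+t
    return np.c_[q[:,0]/q[:,2]*c['fx']+c['cx'],q[:,1]/q[:,2]*c['fy']+c['cy']]
def ray(u,v,z,c):
    R,t=cam(c); o=-R.T@t; w=R.T@np.array([(u-c['cx'])/c['fx'],(v-c['cy'])/c['fy'],1.]); return o+w*(z-o[2])/w[2]
def row(pos,yaw=None):
    """yaw: desired direction (deg, world) of tool y axis, mod 180"""
    s=env.read_state(); R=np.array(s['orientation']); d=R.T@(np.array(pos)-s['ee_pos'])/0.75
    a=0
    if yaw is not None:
        cur=np.degrees(np.arctan2(R[1,1],R[0,1])); dy=(yaw-cur+90)%180-90; a=-np.radians(dy)/0.5
    print('cur',np.round(s['ee_pos'],4),'yaw',round(np.degrees(np.arctan2(R[1,1],R[0,1])),2),'j6',round(s['joints'][5],1),'t',s['t'],'w',round(s['width'],4),'F',np.round(s['ft_force'],1))
    print('row',np.round(d,4),np.round(a,4)); 
def snap(n,name):
    c=env.get_calibration(n); im,d=env.get_image(n); cv2.imwrite(f'pics/{name}.png',im[:,:,::-1]); np.savez(f'{name}.npz',im=im,d=d,**{k:np.array(v) for k,v in c.items()}); return im,d,c
E
python3 - <<'E'
from h import *
im,d,c=snap('wrist','w0'); R,t=cam(c); print('cam pos',-R.T@t,'axes',R.round(3),c['fx'])
row([0.46,-0.25,0.40],90)
z=np.load('top0.npz'); ct=env.get_calibration('top')
cv2.imwrite('pics/topz.png',cv2.resize(z['im'][150:270,130:460,::-1],None,fx=2.4,fy=2.4,interpolation=cv2.INTER_CUBIC))
E
```

```text
cam pos [ 0.27034074 -0.48419785  0.38462576] axes [[ 0.374 -0.927 -0.   ]
 [-0.898 -0.362  0.25 ]
 [-0.232 -0.093 -0.968]] 318.01284831618307
cur [ 0.206  -0.51    0.2187] yaw -68.01 j6 -11.6 t 1.35 w 0.093 F [-0.3 -0.4 -1. ]
row [-0.2418 -0.1946 -0.4438] 0.7676
```

View pics/topz.png

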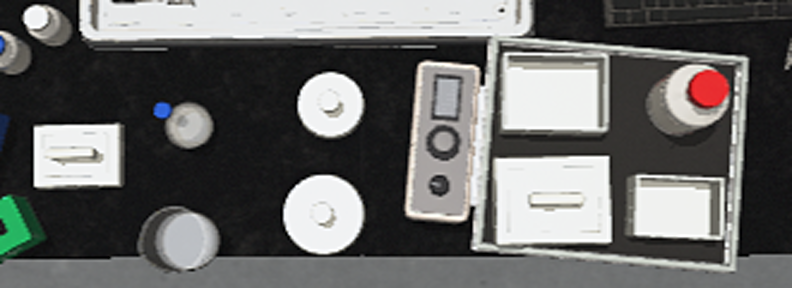

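View pics/w0.png

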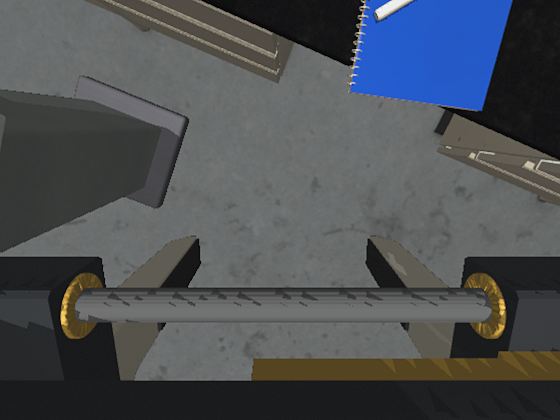

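>>> send_rows(deltas=[[-0.12,0,0,-0.3,-1],[-0.242,-0.03,-0.14,-0.6,-1],[-0.242,-0.06,-0.28,-0.9,-1],[-0.242,-0.091,-0.416,-1,-1],[-0.242,-0.091,-0.416,-1,-1],[-0.242,-0.091,-0.416,-1,-1],[-0.242,-0.091,-0.416,-1,-1]])

```text
t: 2.22
ee_pos: [0.4719, -0.3279, 0.401]
orientation: [[0.001, 0.775, -0.632], [-0.001, -0.632, -0.775], [-1.0, 0.001, -0.0]]
ft_force: [0.4, -0.2, 0.0]
width: 0.0933
```

```bash
python3 - <<'E'
from h import *
row([0.47,-0.33,0.40],0)
E
```

```text
cur [ 0.4719 -0.3279  0.401 ] yaw -39.23 j6 -6.7 t 2.225 w 0.0933 F [ 0.4 -0.2  0. ]
row [ 0.0013 -0.0001  0.0038] -1.3693
```

>>> send_rows(deltas=[[0,0,0,-0.35,-1],[0,0,0,-0.7,-1],[0,0,0,-1,-1]])

```text
t: 2.6
ee_pos: [0.4721, -0.3276, 0.4009]
orientation: [[0.001, 0.984, -0.178], [-0.0, -0.178, -0.984], [-1.0, 0.001, 0.0]]
ft_force: [-0.1, -0.8, -0.9]
width: 0.0926
```

>>> send_rows(deltas=[[0,0,0,-0.37,-1],[0,0,0,-0.37,-1]])

```text
t: 2.85
ee_pos: [0.4721, -0.3275, 0.4008]
orientation: [[0.001, 1.0, 0.005], [-0.0, 0.005, -1.0], [-1.0, 0.001, 0.0]]
ft_force: [0.7, -0.2, 0.2]
width: 0.0931
```

```bash
python3 - <<'E'
from h import *
row([0.47,-0.33,0.40],0)
im,d,c=snap('wrist','w1')
for l in ['box_large','box_small','box_round','lid_large','start_top','acid_bottle']:
    r=env.mark_of('wrist',l); print(l,[(np.round(x['position'],3).tolist(),round(x['conf'],2)) for x in r[:3]])
E
```

```text
cur [ 0.4721 -0.3275  0.4008] yaw 0.28 j6 -46.2 t 2.85 w 0.0931 F [ 0.7 -0.2  0.2]
row [ 0.0011 -0.0028  0.0033] 0.0097
box_large [([0.551, -0.157, 0.098], 0.91)]
box_small [([0.411, -0.297, 0.099], 0.8)]
box_round []
lid_large [([0.423, -0.153, 0.141], 0.72)]
start_top []
acid_bottle [([0.541, -0.308, 0.1], 0.71)]
```

View pics/w1.png

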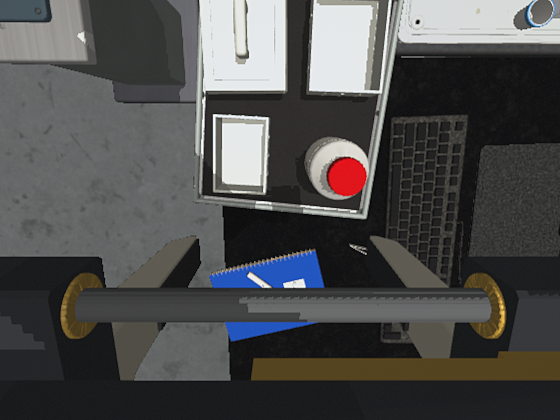

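>>> send_rows(deltas=[[0,0,-0.075,0,-1],[0,0,-0.14,0,-1],[0,0,-0.15,0,-1]])

```text
t: 3.58
ee_pos: [0.4714, -0.2126, 0.4019]
orientation: [[0.002, 1.0, 0.007], [-0.001, 0.007, -1.0], [-1.0, 0.002, 0.001]]
ft_force: [0.3, -0.5, -0.0]
width: 0.0931
```

```bash
python3 - <<'E'
from h import *
row([0.47,-0.33,0.40],0)
im,d,c=snap('wrist','w2')
for l in ['box_large','box_small','box_round','lid_large','start_top','shaker']:
    r=env.mark_of('wrist',l); print(l,[(np.round(x['position'],3).tolist(),round(x['conf'],2)) for x in r[:3]])
    r=env.masks_of('wrist',l)
    if r: np.save(f'm2_{l}.npy',r[0]['pixels'])
E
```

```text
cur [ 0.4714 -0.2126  0.4019] yaw 0.42 j6 -37.1 t 3.575 w 0.0931 F [ 0.3 -0.5 -0. ]
row [ 0.0026 -0.0031  0.1565] 0.0145
box_large [([0.55, -0.156, 0.099], 0.79), ([0.495, -0.032, 0.107], 0.49)]
box_small [([0.414, -0.296, 0.1], 0.96)]
box_round []
lid_large [([0.422, -0.154, 0.14], 0.69)]
start_top [([0.495, -0.028, 0.104], 0.7)]
shaker [([0.483, -0.228, 0.004], 0.97)]
```

View pics/w2.png

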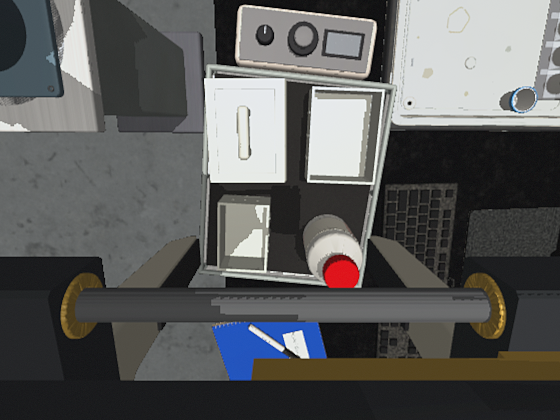

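```bash
cat >> h.py <<'E'
def load(name):
    z=np.load(name+'.npz'); return z['im'],z['d'],{k:z[k] for k in ['fx','fy','cx','cy','rvec','tvec']}
def rect(P):
    """min-area rect of world xy points: centre, size(long,short), yaw of long axis"""
    (cx,cy),(w,h),a=cv2.minAreaRect((P[:,:2]*1000).astype(np.float32))
    if w<h: w,h,a=h,w,a+90
    return np.round([cx,cy,w,h,(a+90)%180-90],1)
E
python3 - <<'E'
from h import *
im,d,c=load('w2'); P=cloud(d,c); 
import itertools
for name,x,y in [('box_large',.55,-.157),('box_small',.414,-.296),('lid_large',.423,-.154)]:
    m=(abs(P[...,0]-x)<.08)&(abs(P[...,1]-y)<.08)&(d>0)
    if name=='lid_large': m&=P[...,0]<.49
    h=P[...,2][m]; print(name,np.histogram(h,bins=np.arange(.09,.2,.005)))
    for lo,hi in [(.143,.158),(.146,.160),(.17,.2)]:
        mm=m&(P[...,2]>lo)&(P[...,2]<hi); mm=mm.astype(np.uint8)
        n,lab,st,ce=cv2.connectedComponentsWithStats(mm)
        if n<2: continue
        k=1+np.argmax(st[1:,4]); Q=P[lab==k]; print(lo,hi,len(Q),rect(Q),'z',np.median(Q[:,2]).round(4))
for z0,hi in [(.09,.104),(.11,.122)]:
  m=(P[...,2]>z0)&(P[...,2]<hi)&(abs(P[...,0]-.48)<.2)&(abs(P[...,1]+.22)<.2);print(rect(P[m]))
E
```

```text
box_large (array([  74, 2034, 5639,  172,  837,  805,  175,  163,  195,  264,  211,
        634,  646,    0,    0,    0,    0,    0,    0,    0,    0,    0]), array([0.09 , 0.095, 0.1  , 0.105, 0.11 , 0.115, 0.12 , 0.125, 0.13 ,
       0.135, 0.14 , 0.145, 0.15 , 0.155, 0.16 , 0.165, 0.17 , 0.175,
       0.18 , 0.185, 0.19 , 0.195, 0.2  ]))
0.143 0.158 1024 [ 551.  -158.8  120.    90.8   88.3] z 0.1495
0.146 0.16 896 [ 551.  -158.8  120.    90.8   88.3] z 0.1497
box_small (array([  62, 2881, 3558,  147,  584,  528,  133,  143,  167,  148,  158,
        442,  283,    0,    0,    0,    0,    0,    0,    0,    0,    0]), array([0.09 , 0.095, 0.1  , 0.105, 0.11 , 0.115, 0.12 , 0.125, 0.13 ,
       0.135, 0.14 , 0.145, 0.15 , 0.155, 0.16 , 0.165, 0.17 , 0.175,
       0.18 , 0.185, 0.19 , 0.195, 0.2  ]))
0.143 0.158 694 [ 416.1 -297.8  100.8   70.1   87.3] z 0.1494
0.146 0.16 619 [ 416.1 -297.8  100.8   70.1   87.3] z 0.1495
lid_large (array([  33, 1085,  586,    3,  417,  395,    0,    0,    0,   88,   13,
          1, 7043,  421,    7,    7,   13,   32,  454,  120,    0,    0]), array([0.09 , 0.095, 0.1  , 0.105, 0.11 , 0.115, 0.12 , 0.125, 0.13 ,
       0.135, 0.14 , 0.145, 0.15 , 0.155, 0.16 , 0.165, 0.17 , 0.175,
       0.18 , 0.185, 0.19 , 0.195, 0.2  ]))
0.143 0.158 7464 [ 424.2 -153.4  127.9   98.8  -89.6] z 0.1534
0.146 0.16 7465 [ 424.2 -153.4  127.9   98.8  -89.6] z 0.1534
0.17 0.2 619 [ 424.5 -153.3   61.1   13.3  -89.4] z 0.184
[ 486.5 -200.6  366.   250.9   84.5]
[ 485.1 -208.3  348.9  258.5   84.6]
```

```bash
python3 - <<'E'
from h import *
row([0.4243,-0.1534,0.24],0.5)
row([0.4243,-0.1534,0.1585],0.5)
E
```

```text
cur [ 0.4715 -0.2155  0.4007] yaw 0.25 j6 -37.2 t 4.225 w 0.0929 F [-0.3 -0.2 -0.9]
row [ 0.2142 -0.0627 -0.0831] -0.0086
cur [ 0.4715 -0.2155  0.4007] yaw 0.25 j6 -37.2 t 4.225 w 0.0929 F [-0.3 -0.2 -0.9]
row [ 0.3229 -0.0628 -0.0831] -0.0086
```

>>> send_rows(deltas=[[0.08,-0.0627,-0.0831,-0.0086,-1],[0.16,-0.0627,-0.0831,-0.0086,-1],[0.214,-0.0627,-0.0831,-0.0086,-1],[0.214,-0.0627,-0.0831,-0.0086,-1]])

```text
t: 4.72
ee_pos: [0.4203, -0.1505, 0.2359]
orientation: [[-0.009, 1.0, 0.009], [0.006, 0.009, -1.0], [-1.0, -0.009, -0.006]]
ft_force: [0.0, -0.1, -0.1]
width: 0.093
```

```bash
python3 - <<'E'
from h import *
row([0.4243,-0.1534,0.1585],0.5)
im,d,c=snap('wrist','w3'); P=cloud(d,c)
for lo,hi in [(.143,.158),(.17,.2)]:
    m=(abs(P[...,0]-.424)<.07)&(abs(P[...,1]+.153)<.09)&(P[...,2]>lo)&(P[...,2]<hi)
    m[:,:]&=(d>0)
    n,lab,st,ce=cv2.connectedComponentsWithStats(m.astype(np.uint8)); k=1+np.argmax(st[1:,4]); print(st[k],rect(P[lab==k]),np.median(P[lab==k][:,2]))
row([0.4243,-0.1534,0.1585],0.5)
E
```

```text
cur [ 0.4203 -0.1505  0.2359] yaw 0.53 j6 -34.6 t 4.725 w 0.093 F [ 0.  -0.1 -0.1]
row [0.1031 0.0062 0.0046] 0.001
[  225   135   129   152 16912] [ 424.5 -153.2  127.9   99.4  -89.4] 0.15352797425787373
[ 280  183   19   84 1473] [ 424.6 -153.1   61.    13.   -89.5] 0.18420159500109895
cur [ 0.4235 -0.1528  0.2396] yaw 0.51 j6 -34.6 t 4.775 w 0.0925 F [ 0.1 -0.1  0.9]
row [0.1082 0.0013 0.001 ] 0.0005
```

View pics/w3.png

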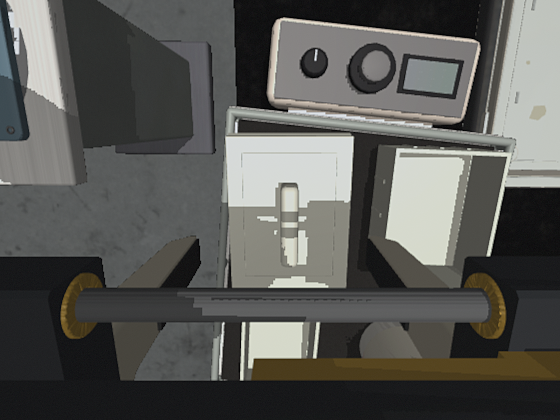

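>>> send_rows(deltas=[[0.06,0.0013,0.001,0,-1],[0.108,0.0013,0.001,0,-1],[0.108,0.0013,0.001,0,-1],[0.108,0.0013,0.001,0,1],[0.108,0.0013,0.001,0,1],[0.108,0.0013,0.001,0,1],[0.108,0.0013,0.001,0,1],[0.108,0.0013,0.001,0,1]])

```text
t: 5.78
ee_pos: [0.4243, -0.1534, 0.1588]
orientation: [[-0.002, 1.0, 0.009], [0.002, 0.009, -1.0], [-1.0, -0.002, -0.002]]
ft_force: [0.3, 0.2, 0.3]
width: 0.0476
```

```bash
python3 - <<'E'
from h import *
row([0.4243,-0.1534,0.23],0.5)
E
```

```text
cur [ 0.4243 -0.1534  0.1588] yaw 0.52 j6 -34.6 t 5.775 w 0.0476 F [0.3 0.2 0.3]
row [-0.095  -0.0002 -0.0001] 0.0005
```

Fingers are still closing; hold further rows.

>>> send_rows(deltas=[[0,0,0,0,1],[0,0,0,0,1],[0,0,0,0,1],[0,0,0,0,1],[0,0,0,0,1],[0,0,0,0,1]])

```text
t: 6.52
ee_pos: [0.4243, -0.1534, 0.1587]
orientation: [[-0.002, 1.0, 0.009], [0.002, 0.009, -1.0], [-1.0, -0.002, -0.002]]
ft_force: [-0.1, 1.2, -0.6]
width: 0.0125
```

>>> send_rows(deltas=[[-0.04,0,0,0,1],[-0.1,0,0,0,1],[-0.13,0,0,0,1],[-0.13,0,0,0,1],[-0.13,0,0,0,1]])

```text
t: 7.15
ee_pos: [0.4239, -0.1531, 0.255]
orientation: [[-0.004, 1.0, 0.009], [0.003, 0.009, -1.0], [-1.0, -0.004, -0.003]]
ft_force: [-0.7, 0.1, -1.6]
width: 0.0126
```

```bash
python3 - <<'E'
from h import *
im,d,c=snap('wrist','w4'); s=env.read_state(); p=s['ee_pos']; row(p); P=cloud(d,c)
m=(abs(P[...,0]-p[0])<.075)&(abs(P[...,1]-p[1])<.1)&(P[...,2]>p[2]-.013)&(P[...,2]<p[2]+.003)&(d>0); print(m.sum())
n,lab,st,ce=cv2.connectedComponentsWithStats(m.astype(np.uint8)); k=1+np.argmax(st[1:,4]); Q=P[lab==k];print(rect(Q),np.median(Q[:,2])-p[2])
A=np.c_[Q[:,:2]-Q[:,:2].mean(0),np.ones(len(Q))]; print('slope',np.linalg.lstsq(A,Q[:,2],rcond=None)[0])
E
```

```text
cur [ 0.4237 -0.153   0.2547] yaw 0.51 j6 -34.6 t 7.2 w 0.0127 F [ 0.4 -0.3 -1.3]
row [0. 0. 0.] 0
19975
[ 4.239e+02 -1.239e+02  9.940e+01  6.930e+01  4.000e-01] -0.004909839548443179
slope [-0.00262433 -0.01092001  0.2497678 ]
```

View pics/w4.png

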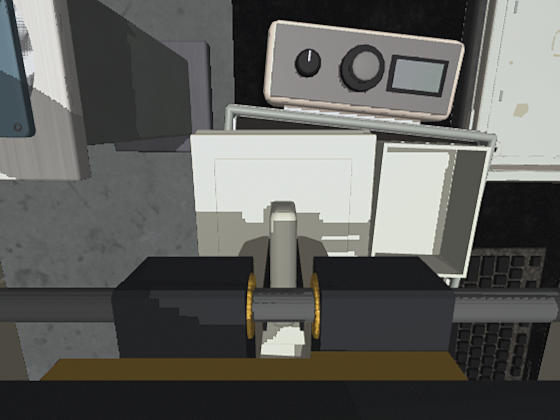

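```bash
python3 - <<'E'
from h import *
z=np.load('top0.npz'); P=cloud(z['d'],env.get_calibration('top'))
for x in [.62,.64,.66,.68,.72,.76]:
    m=(abs(P[...,0]-x)<.01)&(P[...,1]>-.25)&(P[...,1]<-.05)&(z['d']>0)&(P[...,2]<.6); print(x,np.percentile(P[m][:,2],[5,50,95]).round(3) if m.any() else None)
im,d,c=load('w4'); P=cloud(d,c)
m=(P[...,0]>.495)&(P[...,0]<.62)&(P[...,1]>-.24)&(P[...,1]<-.08)&(P[...,2]>.146)&(P[...,2]<.156)&(d>0)
n,lab,st,ce=cv2.connectedComponentsWithStats(m.astype(np.uint8)); k=1+np.argmax(st[1:,4]); print(rect(P[lab==k]))
row([0.551,-0.1585,0.245],-1.7)
E
```

```text
0.62 [-0.003  0.098  0.119]
0.64 [-0.003  0.03   0.066]
0.66 [-0.003  0.03   0.062]
0.68 [-0.003  0.033  0.062]
0.72 [-0.003  0.024  0.06 ]
0.76 [-0.004  0.029  0.06 ]
[ 551.1 -159.3  120.4   91.5   88.3]
cur [ 0.4237 -0.153   0.2547] yaw 0.51 j6 -34.6 t 7.2 w 0.0127 F [ 0.4 -0.3 -1.3]
row [0.0122 0.1697 0.0088] 0.0771
```

>>> send_rows(deltas=[[0,0.06,0.004,0.03,1],[0.005,0.13,0.008,0.077,1],[0.012,0.1697,0.0088,0.077,1],[0.012,0.1697,0.0088,0.077,1],[0.012,0.1697,0.0088,0.077,1]])

```text
t: 7.82
ee_pos: [0.5499, -0.1581, 0.2438]
orientation: [[-0.007, 1.0, -0.029], [0.004, -0.029, -1.0], [-1.0, -0.007, -0.004]]
ft_force: [-0.4, 0.1, -1.2]
width: 0.0129
```

```bash
python3 - <<'E'
from h import *
im,d,c=snap('wrist','w5'); P=cloud(d,c); s=env.read_state(); p=s['ee_pos']
m=(abs(P[...,0]-p[0])<.075)&(abs(P[...,1]-p[1])<.1)&(P[...,2]>p[2]-.013)&(P[...,2]<p[2]+.003)&(d>0); print(m.sum())
n,lab,st,ce=cv2.connectedComponentsWithStats(m.astype(np.uint8)); k=1+np.argmax(st[1:,4]); Q=P[lab==k];print('lid',rect(Q), 'front y',Q[:,1].max())
m=(abs(P[...,0]-.424)<.06)&(abs(P[...,1]+.153)<.06)&(P[...,2]>.146)&(P[...,2]<.156)&(d>0)
Q=P[m][:,:2]; A=np.c_[2*Q,np.ones(len(Q))]; s_=np.linalg.lstsq(A,(Q**2).sum(1),rcond=None)[0]; print('round',len(Q),s_[:2],np.sqrt(s_[2]+s_[:2]@s_[:2]))
(a,b),r=cv2.minEnclosingCircle((Q*1000).astype(np.float32)); print(a,b,r)
row([0.551,-0.1586,0.17],-1.7); row([0.551,-0.1586,0.1588],-1.7)
E
```

```text
20017
lid [ 550.9 -128.8   99.5   69.1   -1.7] front y -0.09287808397349055
round 1449 [ 0.42548885 -0.15108692] 0.04311040021733331
424.98626708984375 -151.63983154296875 45.52332305908203
cur [ 0.5499 -0.1583  0.2445] yaw -1.7 j6 -25.5 t 7.875 w 0.0131 F [-0.3 -0.4 -1.3]
row [0.0993 0.0021 0.0008] 0.0
cur [ 0.5499 -0.1583  0.2445] yaw -1.7 j6 -25.5 t 7.875 w 0.0131 F [-0.3 -0.4 -1.3]
row [0.1142 0.0022 0.0008] 0.0
```

View pics/w5.png

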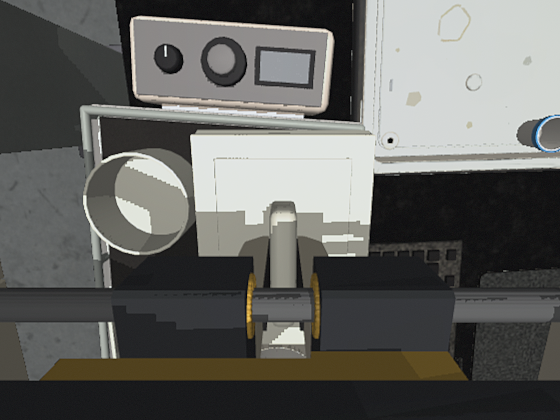

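>>> send_rows(deltas=[[0.03,0.001,0.0008,0,1],[0.06,0.0018,0.0008,0,1],[0.085,0.0022,0.0008,0,1],[0.1,0.0022,0.0008,0,1],[0.107,0.0022,0.0008,0,1],[0.113,0.0022,0.0008,0,1],[0.114,0.0022,0.0008,0,1]])

```text
t: 8.75
ee_pos: [0.5511, -0.1587, 0.1592]
orientation: [[-0.006, 1.0, -0.03], [0.004, -0.03, -1.0], [-1.0, -0.006, -0.003]]
ft_force: [-0.2, 0.2, -0.7]
width: 0.0129
```

```bash
python3 - <<'E'
from h import *
row([0.551,-0.1586,0.1588],-1.7)
E
```

```text
cur [ 0.5511 -0.1587  0.1592] yaw -1.7 j6 -25.5 t 8.75 w 0.0129 F [-0.2  0.2 -0.7]
row [ 0.0005 -0.0001 -0.0001] -0.0001
```

>>> send_rows(deltas=[[0.0015,0,0,0,1],[0.0015,0,0,0,1],[0.0015,0,0,0,-1],[0.0015,0,0,0,-1],[0.0015,0,0,0,-1],[0.0015,0,0,0,-1],[-0.06,0,0,0,-1],[-0.12,0,0,0,-1]])

```text
t: 9.75
ee_pos: [0.5513, -0.1588, 0.2497]
orientation: [[-0.007, 1.0, -0.03], [0.004, -0.03, -1.0], [-1.0, -0.007, -0.004]]
ft_force: [1.2, 0.1, -0.5]
width: 0.0682
```

```bash
python3 - <<'E'
from h import *
row([0.415,0.06,0.30],0)
E
```

```text
cur [ 0.5513 -0.1588  0.2497] yaw -1.71 j6 -25.5 t 9.75 w 0.0682 F [ 1.2  0.1 -0.5]
row [-0.0645 -0.1908 -0.2865] -0.0596
```

```bash
python3 - <<'E'
from h import *
im,d,c=snap('wrist','w6'); P=cloud(d,c)
m=(abs(P[...,0]-.551)<.075)&(abs(P[...,1]+.158)<.1)&(P[...,2]>.145)&(P[...,2]<.16)&(d>0); print(m.sum())
n,lab,st,ce=cv2.connectedComponentsWithStats(m.astype(np.uint8)); k=1+np.argmax(st[1:,4]); Q=P[lab==k];print('lid',rect(Q), 'z',np.median(Q[:,2]))
A=np.c_[Q[:,:2]-Q[:,:2].mean(0),np.ones(len(Q))]; print('slope',np.linalg.lstsq(A,Q[:,2],rcond=None)[0])
row([0.415,0.06,0.30],0)
E
```

```text
15512
lid [ 551.5 -159.1  128.4   99.4   88.3] z 0.15351826273745042
slope [ 1.29537791e-05 -1.81208764e-04  1.53486287e-01]
cur [ 0.554  -0.1602  0.257 ] yaw -1.7 j6 -25.5 t 9.8 w 0.0721 F [ 1.7 -1.4  4.2]
row [-0.0581 -0.1937 -0.2879] -0.0592
```

View pics/w6.png

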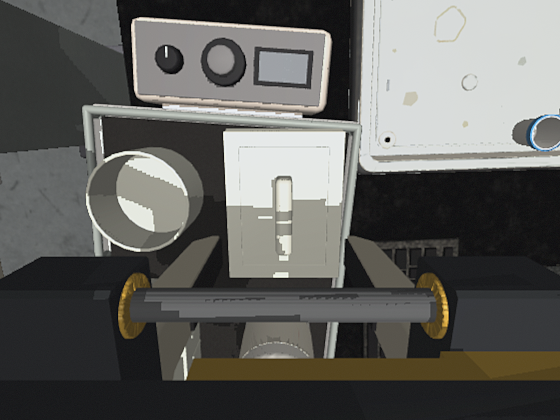

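>>> send_rows(deltas=[[-0.03,-0.04,-0.06,-0.03,-1],[-0.058,-0.09,-0.14,-0.059,-1],[-0.058,-0.145,-0.22,-0.059,-1],[-0.058,-0.1937,-0.288,-0.059,-1],[-0.058,-0.1937,-0.288,-0.059,-1],[-0.058,-0.1937,-0.288,-0.059,-1]])

```text
t: 10.55
ee_pos: [0.4144, 0.0612, 0.3003]
orientation: [[0.004, 1.0, 0.003], [-0.001, 0.003, -1.0], [-1.0, 0.004, 0.001]]
ft_force: [-0.6, -0.4, 1.0]
width: 0.0929
```

```bash
cat >> h.py <<'E'
def circ(Q):
    Q=Q[:,:2]; (a,b),r=cv2.minEnclosingCircle((Q*1000).astype(np.float32)); return np.round([a,b,r],1)
E
python3 - <<'E'
from h import *
row([0.415,0.06,0.30],0)
im,d,c=snap('wrist','w7'); P=cloud(d,c)
for l in ['lid_round','lid_spare','beaker','flask']:
    r=env.mark_of('wrist',l); print(l,[(np.round(x['position'],3).tolist(),round(x['conf'],2)) for x in r[:3]])
for x,y in [(.415,.119),(.556,.109)]:
  for lo,hi in [(.008,.025),(.044,.056)]:
    m=(abs(P[...,0]-x)<.065)&(abs(P[...,1]-y)<.065)&(P[...,2]>lo)&(P[...,2]<hi)&(d>0)
    n,lab,st,ce=cv2.connectedComponentsWithStats(m.astype(np.uint8)); k=1+np.argmax(st[1:,4]); Q=P[lab==k];print(circ(Q),np.median(Q[:,2]),rect(Q))
row([0.415,0.119,0.10],0)
E
```

```text
cur [0.4144 0.0612 0.3003] yaw 0.15 j6 -7.1 t 10.55 w 0.0929 F [-0.6 -0.4  1. ]
row [0.0005 0.0008 0.0016] 0.0054
lid_round [([0.419, 0.121, 0.001], 0.76)]
lid_spare [([0.56, 0.11, 0.001], 0.81)]
beaker []
flask [([0.558, 0.11, 0.0], 0.69)]
[414.9 119.9  50.4] 0.01675241915454201 [414.8 119.9  99.4  99.3 -44. ]
[414.8 119.9  13.2] 0.04913333860668194 [414.8 120.   25.2  25.   44.9]
[556.5 110.6  41.7] 0.016712622657231835 [556.  110.8  82.3  81.7  45.9]
[555.9 110.7  13.4] 0.04900166161613887 [555.6 110.8  25.8  25.6 -77.4]
cur [0.4157 0.0592 0.2996] yaw -0.09 j6 -7.1 t 10.8 w 0.0928 F [ 0.4 -0.   0.4]
row [ 0.2661 -0.0018 -0.08  ] -0.003
```

View pics/w7.png

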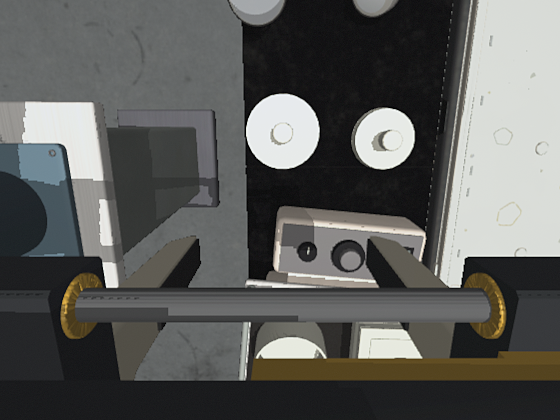

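>>> send_rows(deltas=[[0.05,-0.001,-0.06,0,-1],[0.13,-0.001,-0.081,0,-1],[0.2,-0.001,-0.081,0,-1],[0.27,-0.001,-0.081,0,-1],[0.3,-0.001,-0.081,0,-1],[0.3,-0.001,-0.081,0,-1]])

```text
t: 11.55
ee_pos: [0.4146, 0.119, 0.0727]
orientation: [[-0.002, 1.0, -0.003], [-0.001, -0.003, -1.0], [-1.0, -0.002, 0.001]]
ft_force: [0.2, 0.1, -0.2]
width: 0.093
```

```bash
python3 - <<'E'
from h import *
row([0.4148,0.1199,0.0225],0)
E
```

```text
cur [0.4146 0.119  0.0727] yaw -0.17 j6 1.4 t 11.55 w 0.093 F [ 0.2  0.1 -0.2]
row [ 0.067   0.0005 -0.0013] -0.0058
```

>>> send_rows(deltas=[[0.045,0.0005,-0.0013,0,-1],[0.067,0.0005,-0.0013,0,-1],[0.067,0.0005,-0.0013,0,1],[0.067,0.0005,-0.0013,0,1],[0.067,0.0005,-0.0013,0,1],[0.067,0.0005,-0.0013,0,1],[0.067,0.0005,-0.0013,0,1],[0.067,0.0005,-0.0013,0,1]])

```text
t: 12.55
ee_pos: [0.4148, 0.1199, 0.0226]
orientation: [[-0.002, 1.0, -0.003], [-0.001, -0.003, -1.0], [-1.0, -0.002, 0.001]]
ft_force: [-0.5, -0.1, 0.6]
width: 0.0376
```

>>> send_rows(deltas=[[0,0,0,0,1],[0,0,0,0,1],[0,0,0,0,1],[0,0,0,0,1]])

```text
t: 13.05
ee_pos: [0.4148, 0.1199, 0.0226]
orientation: [[-0.002, 1.0, -0.003], [-0.001, -0.003, -1.0], [-1.0, -0.002, 0.001]]
ft_force: [-0.7, 0.1, 0.3]
width: 0.0259
```

>>> send_rows(deltas=[[-0.05,0,0,0,1],[-0.12,0,0,0,1],[-0.19,0,0,0,1],[-0.26,0,0,0,1],[-0.316,0,0,0,1],[-0.316,0,0,0,1]])

```text
t: 13.8
ee_pos: [0.4172, 0.1203, 0.2627]
orientation: [[0.005, 1.0, -0.003], [-0.001, -0.003, -1.0], [-1.0, 0.005, 0.001]]
ft_force: [0.0, -0.6, -2.5]
width: 0.0261
```

```bash
python3 - <<'E'
from h import *
row([0.4253,-0.10,0.26],0); im,d,c=snap('wrist','w8'); P=cloud(d,c); s=env.read_state(); p=s['ee_pos']
for lo,hi in [(-.012,.002),(.018,.03)]:
    m=(abs(P[...,0]-p[0])<.075)&(abs(P[...,1]-p[1])<.1)&(P[...,2]>p[2]+lo)&(P[...,2]<p[2]+hi)&(d>0); print(m.sum())
    n,lab,st,ce=cv2.connectedComponentsWithStats(m.astype(np.uint8)); k=1+np.argmax(st[1:,4]); Q=P[lab==k];print('lid',rect(Q),circ(Q),'front y',Q[:,1].max(),np.median(Q[:,2])-p[2])
    A=np.c_[Q[:,:2]-Q[:,:2].mean(0),np.ones(len(Q))]; print('slope',np.linalg.lstsq(A,Q[:,2],rcond=None)[0])
row([0.4253,-0.1515,0.26],0)
E
```

```text
cur [0.4172 0.1203 0.2627] yaw -0.16 j6 1.5 t 13.8 w 0.0261 F [ 0.  -0.6 -2.5]
row [0.0039 0.0116 0.2937] -0.0055
11686
lid [ 4.175e+02  1.425e+02  1.006e+02  5.520e+01 -1.000e-01] [417.5 120.1  50.3] front y 0.1701506307670389 -0.0034672007599441668
slope [ 0.00701327 -0.00737295  0.25688017]
2722
lid [416.9 123.   56.1  20.7  -2.2] [417.2 129.   28.1] front y 0.13340370480522246 0.028443206082364114
slope [ 0.0018201  -0.27483563  0.28737244]
cur [0.4159 0.1202 0.2604] yaw -0.16 j6 1.5 t 13.85 w 0.0262 F [-0.1  0.2 -2.7]
row [0.0009 0.0136 0.3623] -0.0055
```

View pics/w8.png

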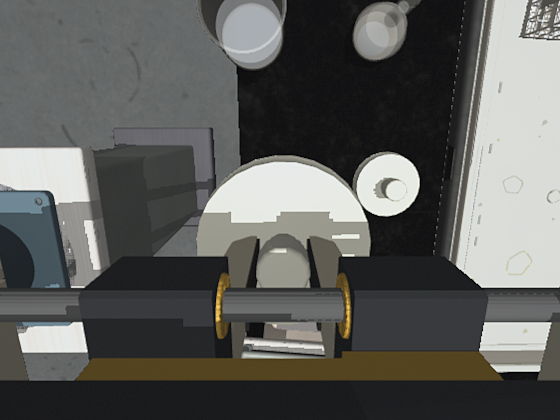

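```bash
python3 - <<'E'
from h import *
for w in ['w5','w6']:
    im,d,c=load(w); P=cloud(d,c)
    for lo,hi in [(.147,.152),(.1485,.153)]:
        m=(abs(P[...,0]-.424)<.06)&(abs(P[...,1]+.153)<.06)&(P[...,2]>lo)&(P[...,2]<hi)&(d>0)
        Q=P[m][:,:2]; k=np.ones(len(Q),bool); 
        for i in range(8):
            A=np.c_[2*Q[k],np.ones(k.sum())]; s=np.linalg.lstsq(A,(Q[k]**2).sum(1),rcond=None)[0]; r=np.sqrt(s[2]+s[:2]@s[:2]); e=abs(np.hypot(*(Q-s[:2]).T)-.0435); k=e<.003
        print(w,k.sum(),s[:2].round(4),r.round(4),circ(Q))
E
```

```text
w5 1339 [ 0.4254 -0.1511] 0.0431 [ 425.  -151.6   45.5]
w5 1098 [ 0.4253 -0.1512] 0.0432 [ 424.9 -151.    45.2]
w6 1280 [ 0.4254 -0.1511] 0.0432 [ 425.1 -151.6   45.3]
w6 1064 [ 0.4252 -0.1512] 0.0432 [ 424.8 -151.2   45.2]
```

>>> send_rows(deltas=[[0.001,0.003,0.06,-0.005,1],[0.001,0.006,0.135,-0.005,1],[0.001,0.009,0.21,-0.005,1],[0.001,0.0135,0.285,-0.005,1],[0.001,0.0135,0.345,-0.005,1],[0.001,0.0135,0.362,-0.005,1],[0.001,0.0135,0.362,-0.005,1],[0.001,0.0135,0.362,-0.005,1]])

```text
t: 14.85
ee_pos: [0.4249, -0.1498, 0.2593]
orientation: [[-0.001, 1.0, 0.001], [0.0, 0.001, -1.0], [-1.0, -0.001, -0.0]]
ft_force: [0.7, 0.6, -0.8]
width: 0.0258
```

```bash
python3 - <<'E'
from h import *
row([0.4252,-0.1513,0.1584],0)
E
```

```text
cur [ 0.4249 -0.1498  0.2593] yaw 0.04 j6 -33.7 t 14.85 w 0.0258 F [ 0.7  0.6 -0.8]
row [0.1345 0.0005 0.002 ] 0.0016
```

>>> send_rows(deltas=[[0.04,0.0005,0.002,0,1],[0.08,0.0005,0.002,0,1],[0.105,0.0005,0.002,0,1],[0.118,0.0005,0.002,0,1],[0.128,0.0005,0.002,0,1],[0.134,0.0005,0.002,0,1],[0.135,0.0005,0.002,0,1],[0.135,0.0005,0.002,0,1]])

```text
t: 15.85
ee_pos: [0.4256, -0.1514, 0.1586]
orientation: [[0.0, 1.0, 0.001], [-0.0, 0.001, -1.0], [-1.0, 0.0, 0.0]]
ft_force: [0.5, 1.1, 2.0]
width: 0.0265
```

>>> send_rows(deltas=[[0,0,0,0,-1],[0,0,0,0,-1],[0,0,0,0,-1],[0,0,0,0,-1],[-0.04,0,0,0,-1],[-0.12,0,0,0,-1],[-0.12,0,0,0,-1],[-0.12,0,0,0,-1]])

```text
t: 16.85
ee_pos: [0.4254, -0.1512, 0.2482]
orientation: [[0.0, 1.0, 0.001], [-0.0, 0.001, -1.0], [-1.0, 0.0, 0.0]]
ft_force: [-0.1, 0.3, 0.2]
width: 0.0927
```

```bash
python3 - <<'E'
from h import *
im,d,c=snap('wrist','w9'); P=cloud(d,c)
m=(abs(P[...,0]-.425)<.06)&(abs(P[...,1]+.151)<.1)&(P[...,2]>.145)&(P[...,2]<.16)&(d>0); print(m.sum())
n,lab,st,ce=cv2.connectedComponentsWithStats(m.astype(np.uint8)); k=1+np.argmax(st[1:,4]); Q=P[lab==k];print('lid',circ(Q), 'z',np.median(Q[:,2]))
A=np.c_[Q[:,:2]-Q[:,:2].mean(0),np.ones(len(Q))]; print('slope',np.linalg.lstsq(A,Q[:,2],rcond=None)[0])
z=np.load('top0.npz'); P=cloud(z['d'],env.get_calibration('top'))
for lo,hi in [(.01,.025),(.04,.058)]:
    m=(abs(P[...,0]-.493)<.06)&(abs(P[...,1]-.439)<.07)&(P[...,2]>lo)&(P[...,2]<hi)&(z['d']>0);n,lab,st,ce=cv2.connectedComponentsWithStats(m.astype(np.uint8)); k=1+np.argmax(st[1:,4]); Q=P[lab==k];print(rect(Q))
row([0.49,0.36,0.34],0)
E
```

```text
9535
lid [ 425.8 -151.8   50.5] z 0.1527864118279168
slope [ 9.72393415e-05 -8.99216592e-04  1.52770701e-01]
[491.1 439.  110.4  78.7 -89.8]
[491.8 439.7  63.9  12.7 -89.4]
cur [ 0.4249 -0.151   0.2475] yaw 0.04 j6 -33.8 t 16.9 w 0.0928 F [ 0.9 -0.6  0.1]
row [-0.1228  0.087  -0.6814] 0.0012
```

View pics/w9.png

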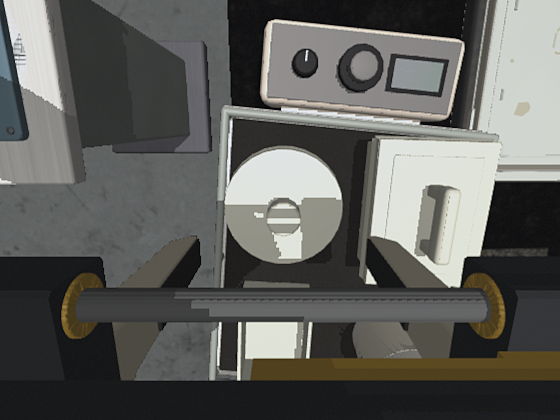

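>>> send_rows(deltas=[[-0.05,0.01,-0.05,0,-1],[-0.1,0.02,-0.13,0,-1],[-0.123,0.03,-0.21,0,-1],[-0.123,0.04,-0.29,0,-1],[-0.123,0.05,-0.37,0,-1],[-0.123,0.06,-0.45,0,-1],[-0.123,0.075,-0.53,0,-1],[-0.123,0.087,-0.61,0,-1]])

```text
t: 17.9
ee_pos: [0.4896, 0.3084, 0.338]
orientation: [[-0.004, 1.0, 0.001], [-0.001, 0.001, -1.0], [-1.0, -0.004, 0.0]]
ft_force: [0.3, -0.3, 0.9]
width: 0.0931
```

```bash
python3 - <<'E'
from h import *
z=np.load('top0.npz'); P=cloud(z['d'],env.get_calibration('top'))
m=(P[...,0]>.38)&(P[...,0]<.60)&(P[...,1]>.385)&(P[...,1]<.495)&(z['d']>0)&(P[...,2]>.052); Q=P[m]; print(len(Q), Q[Q[:,2].argsort()[::-1][:5]].round(3))
row([0.49,0.36,0.34],0)
E
```

```text
54 [[0.395 0.486 0.067]
 [0.392 0.492 0.065]
 [0.398 0.493 0.064]
 [0.383 0.489 0.064]
 [0.392 0.484 0.064]]
cur [0.4896 0.3084 0.338 ] yaw 0.04 j6 21.1 t 17.9 w 0.0931 F [ 0.3 -0.3  0.9]
row [-0.0027  0.0006 -0.0688] 0.0016
```

Clear. Settle at y≈0.36 and measure.

>>> send_rows(deltas=[[-0.0027,0.0006,-0.05,0,-1],[-0.0027,0.0006,-0.069,0,-1],[-0.0027,0.0006,-0.069,0,-1]])

```text
t: 18.27
ee_pos: [0.4896, 0.3601, 0.3384]
orientation: [[-0.007, 1.0, 0.002], [-0.002, 0.002, -1.0], [-1.0, -0.007, 0.002]]
ft_force: [-0.5, 0.1, -1.1]
width: 0.0925
```

```bash
python3 - <<'E'
from h import *
im,d,c=snap('wrist','w10'); P=cloud(d,c)
for lo,hi in [(.009,.025),(.042,.056)]:
    m=(abs(P[...,0]-.492)<.055)&(abs(P[...,1]-.439)<.07)&(P[...,2]>lo)&(P[...,2]<hi)&(d>0)
    n,lab,st,ce=cv2.connectedComponentsWithStats(m.astype(np.uint8)); k=1+np.argmax(st[1:,4]); Q=P[lab==k];print(rect(Q),np.median(Q[:,2]))
row([0.4918,0.4395,0.07],0.5)
E
```

```text
[492.1 439.8 109.   78.  -88.8] 0.017713359680048484
[493.2 440.   61.4  12.7 -89.9] 0.04857981069327702
cur [0.4899 0.3593 0.339 ] yaw 0.04 j6 25.7 t 18.325 w 0.093 F [-1.   0.5 -0.1]
row [ 0.3585  0.0046 -0.1077] -0.016
```

View pics/w10.png

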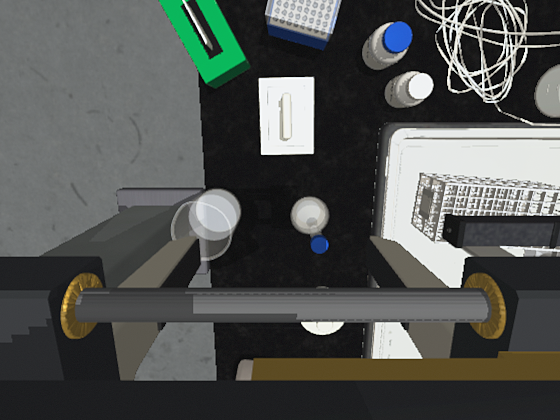

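>>> send_rows(deltas=[[0.0,0.0,-0.06,-0.02,-1],[0.06,0.003,-0.1,-0.02,-1],[0.13,0.004,-0.1078,-0.02,-1],[0.21,0.004,-0.1078,-0.02,-1],[0.28,0.005,-0.1078,-0.02,-1],[0.32,0.0055,-0.1078,-0.02,-1],[0.34,0.0055,-0.1078,-0.02,-1],[0.34,0.0055,-0.1078,-0.02,-1]])

```text
t: 19.32
ee_pos: [0.4928, 0.4384, 0.0836]
orientation: [[-0.006, 1.0, 0.009], [-0.003, 0.009, -1.0], [-1.0, -0.007, 0.003]]
ft_force: [-0.3, -0.6, -0.4]
width: 0.093
```

```bash
python3 - <<'E'
from h import *
row([0.4928,0.4399,0.0225],.7)
im,d,c=snap('wrist','w11'); P=cloud(d,c)
for lo,hi in [(.009,.025),(.042,.056)]:
    m=(abs(P[...,0]-.492)<.055)&(abs(P[...,1]-.439)<.07)&(P[...,2]>lo)&(P[...,2]<hi)&(d>0)
    n,lab,st,ce=cv2.connectedComponentsWithStats(m.astype(np.uint8)); k=1+np.argmax(st[1:,4]); Q=P[lab==k];print(rect(Q),np.median(Q[:,2]))
row([0.4928,0.4399,0.0225],.7)
E
```

```text
cur [0.4928 0.4384 0.0836] yaw 0.54 j6 31.4 t 19.325 w 0.093 F [-0.3 -0.6 -0.4]
row [ 0.0815  0.0006 -0.0022] -0.0057
[492.8 439.5 109.   79.2 -88.9] 0.01774592073418173
[492.7 440.1  61.   12.9 -89.1] 0.048645406667578855
cur [0.4934 0.4392 0.0849] yaw 0.55 j6 31.4 t 19.375 w 0.0933 F [-0.   0.4  0.6]
row [ 0.0833 -0.0004 -0.0011] -0.0051
```

View pics/w11.png

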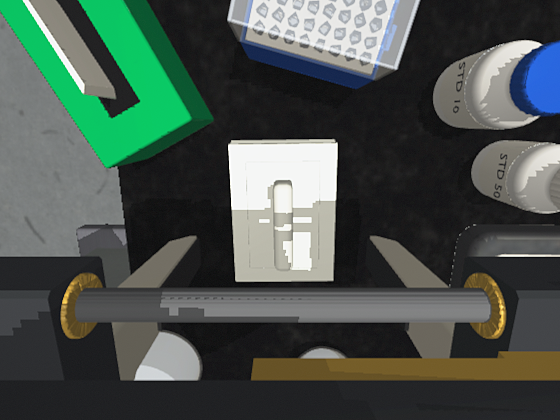

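>>> send_rows(deltas=[[0.05,-0.0005,-0.001,-0.0157,-1],[0.083,-0.0006,-0.001,-0.0157,-1],[0.083,-0.0006,-0.001,-0.0157,1],[0.083,-0.0006,-0.001,-0.0157,1],[0.083,-0.0006,-0.001,-0.0157,1],[0.083,-0.0006,-0.001,-0.0157,1],[0.083,-0.0006,-0.001,-0.0157,1],[0.083,-0.0006,-0.001,-0.0157,1]])

```text
t: 20.38
ee_pos: [0.4927, 0.4399, 0.0228]
orientation: [[-0.004, 1.0, 0.018], [-0.001, 0.018, -1.0], [-1.0, -0.004, 0.001]]
ft_force: [-0.1, 0.3, 0.4]
width: 0.0374
```

>>> send_rows(deltas=[[0,0,0,0,1],[0,0,0,0,1],[0,0,0,0,1],[0,0,0,0,1],[0,0,0,0,1],[0,0,0,0,1]])

```text
t: 21.12
ee_pos: [0.4927, 0.4399, 0.0228]
orientation: [[-0.004, 1.0, 0.018], [-0.001, 0.018, -1.0], [-1.0, -0.004, 0.001]]
ft_force: [-0.7, -1.0, -0.6]
width: 0.0133
```

>>> send_rows(deltas=[[-0.04,0,0,0,1],[-0.1,0,0,0,1],[-0.17,0,0,0,1],[-0.25,0,0,0,1],[-0.33,0,0,0,1],[-0.37,0,0,0,1],[-0.37,0,0,0,1],[-0.37,0,0,0,1]])

```text
t: 22.12
ee_pos: [0.4932, 0.4398, 0.298]
orientation: [[-0.007, 1.0, 0.018], [-0.003, 0.018, -1.0], [-1.0, -0.007, 0.003]]
ft_force: [-0.2, 0.1, -1.7]
width: 0.013
```

```bash
python3 - <<'E'
from h import *
im,d,c=snap('wrist','w12'); P=cloud(d,c); s=env.read_state(); p=s['ee_pos']
m=(abs(P[...,0]-p[0])<.075)&(abs(P[...,1]-p[1])<.1)&(P[...,2]>p[2]-.012)&(P[...,2]<p[2]+.002)&(d>0); print(m.sum())
n,lab,st,ce=cv2.connectedComponentsWithStats(m.astype(np.uint8)); k=1+np.argmax(st[1:,4]); Q=P[lab==k];print('lid',rect(Q),'front y',Q[:,1].max(),np.median(Q[:,2])-p[2])
A=np.c_[Q[:,:2]-Q[:,:2].mean(0),np.ones(len(Q))]; print('slope',np.linalg.lstsq(A,Q[:,2],rcond=None)[0])
row([0.4163,-0.29,0.3],-2.5)
E
```

```text
12385
lid [493.  464.3  79.4  59.3   0.8] front y 0.49451118891807705 -0.004552183087830508
slope [-0.00468318 -0.01930718  0.29285772]
cur [0.4931 0.4397 0.2974] yaw 1.01 j6 31.0 t 22.175 w 0.0127 F [-0.   0.4 -1.3]
row [ 0.0011 -0.1194  0.9709] 0.1224
```

View pics/w12.png

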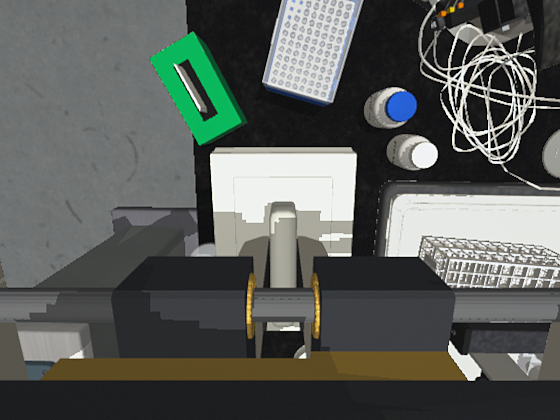

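>>> send_rows(deltas=[[0,-0.01,0.05,0.03,1],[0,-0.02,0.12,0.06,1],[0,-0.03,0.2,0.09,1],[0,-0.04,0.28,0.127,1],[0,-0.05,0.36,0.127,1],[0,-0.06,0.44,0.127,1],[0,-0.07,0.52,0.127,1],[0,-0.08,0.6,0.127,1]])

```text
t: 23.18
ee_pos: [0.4395, -0.0128, 0.2976]
orientation: [[-0.011, 0.999, -0.046], [-0.003, -0.046, -0.999], [-1.0, -0.011, 0.003]]
ft_force: [1.3, -0.2, -0.9]
width: 0.0128
```

```bash
python3 - <<'E'
from h import *
for w in ['w1','w2']:
    im,d,c=load(w); P=cloud(d,c)
    m=(abs(P[...,0]-.416)<.05)&(abs(P[...,1]+.297)<.07)&(P[...,2]>.146)&(P[...,2]<.156)&(d>0)
    n,lab,st,ce=cv2.connectedComponentsWithStats(m.astype(np.uint8)); k=1+np.argmax(st[1:,4]); Q=P[lab==k];print(rect(Q),np.median(Q[:,2]))
row([0.4163,-0.2975,0.26],-2.7)
E
```

```text
[ 416.3 -297.9  100.1   69.7   87.1] 0.149584568455429
[ 416.1 -297.8  100.8   70.1   87.3] 0.14950895619465282
cur [ 0.4395 -0.0128  0.2976] yaw -2.62 j6 -13.3 t 23.175 w 0.0128 F [ 1.3 -0.2 -0.9]
row [ 0.0516 -0.013   0.3804] 0.0028
```

>>> send_rows(deltas=[[0,-0.003,0.07,0.003,1],[0,-0.006,0.15,0.003,1],[0,-0.009,0.23,0.003,1],[0.02,-0.013,0.31,0.003,1],[0.04,-0.013,0.37,0.003,1],[0.0516,-0.013,0.3804,0.003,1],[0.0516,-0.013,0.3804,0.003,1],[0.0516,-0.013,0.3804,0.003,1]])

```text
t: 24.18
ee_pos: [0.4165, -0.2961, 0.26]
orientation: [[-0.012, 0.999, -0.046], [-0.002, -0.046, -0.999], [-1.0, -0.012, 0.003]]
ft_force: [-0.1, 0.1, -0.4]
width: 0.0125
```

```bash
python3 - <<'E'
from h import *
im,d,c=snap('wrist','w13'); P=cloud(d,c); s=env.read_state(); p=s['ee_pos']
m=(abs(P[...,0]-p[0])<.075)&(abs(P[...,1]-p[1])<.1)&(P[...,2]>p[2]-.012)&(P[...,2]<p[2]+.002)&(d>0); print(m.sum())
n,lab,st,ce=cv2.connectedComponentsWithStats(m.astype(np.uint8)); k=1+np.argmax(st[1:,4]); Q=P[lab==k];print('lid',rect(Q),'front y',Q[:,1].max(),np.median(Q[:,2])-p[2])
m=(abs(P[...,0]-.425)<.06)&(abs(P[...,1]+.151)<.1)&(P[...,2]>.145)&(P[...,2]<.16)&(d>0)
print('round',circ(P[m]),np.median(P[m][:,2]))
row([0.4163,-0.2975,0.1588],-2.7)
E
```

```text
12397
lid [ 417.8 -271.5   79.3   59.2   -2.5] front y -0.24028860758021767 -0.005436271485119604
round [ 425.9 -152.1   50.3] 0.15281524000840901
cur [ 0.4167 -0.2962  0.2604] yaw -2.61 j6 -44.8 t 24.225 w 0.0128 F [-1.1  1.  -1.4]
row [0.1354 0.001  0.0013] 0.0032
```

View pics/w13.png

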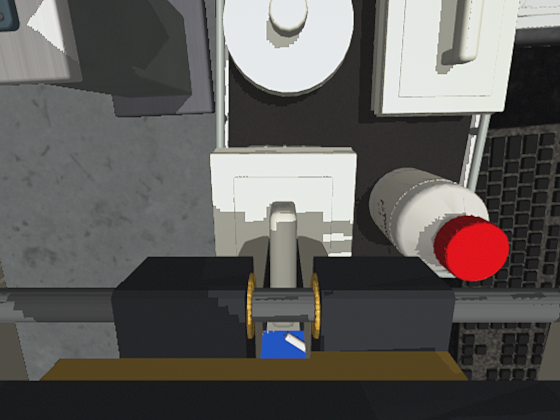

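>>> send_rows(deltas=[[0.04,0.001,0.0015,0.003,1],[0.08,0.001,0.0015,0.003,1],[0.105,0.001,0.0015,0.003,1],[0.118,0.001,0.0015,0.003,1],[0.128,0.001,0.0015,0.003,1],[0.135,0.001,0.0015,0.003,1],[0.136,0.001,0.0015,0.003,1],[0.136,0.001,0.0015,0.003,1]])

```text
t: 25.22
ee_pos: [0.4164, -0.2978, 0.1588]
orientation: [[-0.011, 0.999, -0.047], [-0.003, -0.047, -0.999], [-1.0, -0.01, 0.004]]
ft_force: [0.6, -0.4, -1.5]
width: 0.013
```

>>> send_rows(deltas=[[0.0015,0,0,0,1],[0.0015,0,0,0,1],[0.0015,0,0,0,-1],[0.0015,0,0,0,-1],[0.0015,0,0,0,-1],[0.0015,0,0,0,-1],[-0.06,0,0,0,-1],[-0.12,0,0,0,-1]])

```text
t: 26.22
ee_pos: [0.4171, -0.2973, 0.2494]
orientation: [[-0.012, 0.999, -0.047], [-0.002, -0.047, -0.999], [-1.0, -0.012, 0.003]]
ft_force: [0.2, -0.6, 0.2]
width: 0.068
```

>>> send_rows(deltas=[[-0.06,0,0,0,-1],[-0.12,0,0,0,-1],[-0.15,0,0,0,-1],[-0.15,0,0,0,-1]])

```text
t: 26.72
ee_pos: [0.419, -0.2976, 0.3636]
orientation: [[-0.009, 0.999, -0.047], [-0.005, -0.047, -0.999], [-1.0, -0.009, 0.006]]
ft_force: [-0.6, -0.5, -0.6]
width: 0.093
```

```bash
python3 - <<'E'
from h import *
im,d,c=snap('wrist','w14'); P=cloud(d,c)
def chk(x,y,hx,hy,f):
    m=(abs(P[...,0]-x)<hx)&(abs(P[...,1]-y)<hy)&(P[...,2]>.145)&(P[...,2]<.16)&(d>0)
    n,lab,st,ce=cv2.connectedComponentsWithStats(m.astype(np.uint8)); k=1+np.argmax(st[1:,4]); Q=P[lab==k]
    A=np.c_[Q[:,:2]-Q[:,:2].mean(0),np.ones(len(Q))]; print(f(Q),np.median(Q[:,2]).round(4),'slope',np.linalg.lstsq(A,Q[:,2],rcond=None)[0].round(4),st[k])
chk(.416,-.298,.06,.075,rect); chk(.425,-.151,.06,.06,circ); chk(.551,-.159,.06,.08,rect)
b=(abs(P[...,0]-.54)<.04)&(abs(P[...,1]+.31)<.04)&(P[...,2]>.22)&(P[...,2]<.25); print('cap',circ(P[b]) if b.any() else None)
row([0.45,-0.12,0.36],0)
E
```

```text
[ 416.7 -297.9  107.6   79.1   87.4] 0.1533 slope [ 0.0004 -0.0002  0.1533] [ 248  137   68   89 5182]
[ 425.7 -151.6   50.4] 0.1528 slope [0.0006 0.0007 0.1528] [ 238    0   93   99 6644]
[ 551.2 -166.2  114.6  100.    88.3] 0.1536 slope [0.0037 0.0045 0.1535] [ 351    0  101  114 9276]
cap [ 540.1 -312.    21. ]
cur [ 0.4185 -0.2971  0.3618] yaw -2.7 j6 -44.8 t 26.775 w 0.0932 F [ 0.3  0.2 -0.8]
row [ 0.0013  0.0308 -0.2378] -0.0942
```

View pics/w14.png

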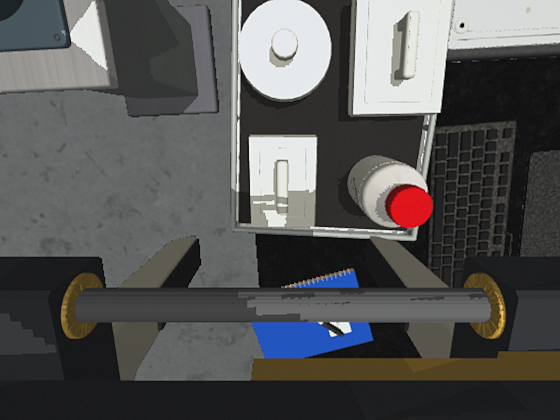

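>>> send_rows(deltas=[[0,0.02,-0.06,-0.05,1],[0.02,0.05,-0.14,-0.094,1],[0.05,0.075,-0.2,-0.094,1],[0.08,0.085,-0.23,-0.094,1],[0.08,0.085,-0.24,-0.094,1],[0.08,0.085,-0.24,-0.094,1],[0.08,0.085,-0.24,-0.094,1]])

```text
t: 27.65
ee_pos: [0.4901, -0.1217, 0.3012]
orientation: [[-0.01, 1.0, -0.001], [-0.004, -0.001, -1.0], [-1.0, -0.01, 0.004]]
ft_force: [-0.4, -0.8, -0.7]
width: 0.0279
```

```bash
python3 - <<'E'
from h import *
row([0.495,-0.03,0.2],0)
im,d,c=snap('wrist','w15'); P=cloud(d,c)
for l in ['start_top']:
    r=env.mark_of('wrist',l); print(l,[(np.round(x['position'],4).tolist(),round(x['conf'],2)) for x in r[:3]])
m=(abs(P[...,0]-.496)<.03)&(abs(P[...,1]+.03)<.03)&(d>0); print(np.histogram(P[m][:,2],bins=np.arange(.08,.12,.002)))
for lo,hi in [(.099,.1025),(.1025,.115),(.088,.099)]:
    mm=m&(P[...,2]>lo)&(P[...,2]<hi)
    if mm.sum()>20: print(lo,mm.sum(),circ(P[mm]),P[mm].mean(0).round(4),im[mm].mean(0).round(0))
uv=proj([.496,-.03,.105],c)[0].astype(int); print(uv)
cv2.imwrite('pics/w15z.png',cv2.resize(im[max(0,uv[1]-60):uv[1]+60,uv[0]-80:uv[0]+80,::-1],None,fx=4,fy=4,interpolation=cv2.INTER_NEAREST))
row([0.495,-0.03,0.2],0)
E
```

```text
cur [ 0.4901 -0.1217  0.3012] yaw -0.08 j6 -26.2 t 27.65 w 0.0279 F [-0.4 -0.8 -0.7]
row [ 0.1344  0.0077 -0.1228] -0.0028
start_top [([0.498, -0.0265, 0.1041], 0.92), ([0.4281, -0.1485, 0.1345], 0.51)]
(array([   0,   25, 1020,  693,    8,    0,    0,   20,  422,  236,    3,
          1,   32,  277,  143,    0,    0,    0,    0]), array([0.08 , 0.082, 0.084, 0.086, 0.088, 0.09 , 0.092, 0.094, 0.096,
       0.098, 0.1  , 0.102, 0.104, 0.106, 0.108, 0.11 , 0.112, 0.114,
       0.116, 0.118]))
0.099 52 [497.7 -30.7  19.9] [ 0.4961 -0.0312  0.0994] [60. 59. 60.]
0.1025 453 [498.2 -30.8  12.8] [ 0.4981 -0.031   0.1075] [146. 143. 142.]
0.088 637 [495.9 -40.   30.2] [ 0.4981 -0.0311  0.0974] [60. 59. 60.]
[289 101]
cur [ 0.4901 -0.1217  0.3012] yaw -0.1 j6 -26.2 t 27.75 w 0.0197 F [0.8 0.4 0.1]
row [ 0.1344  0.0077 -0.1227] -0.0035
```

View pics/w15.png

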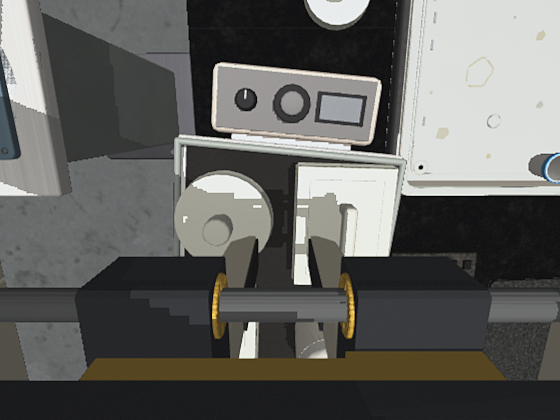

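View pics/w15z.png

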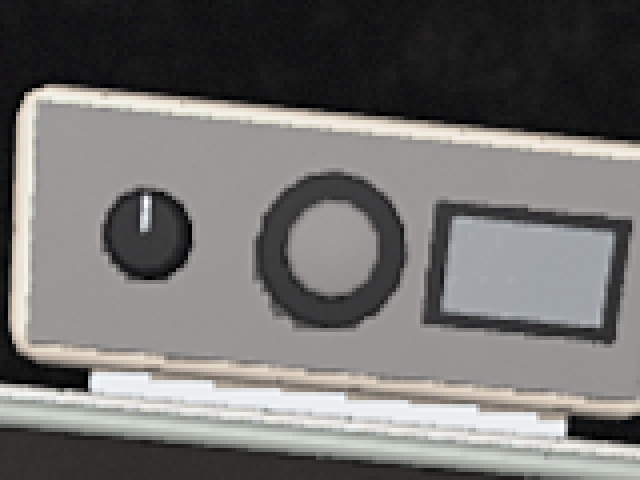

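```bash
python3 - <<'E'
from h import *
for w in ['w9','w6']:
    im,d,c=load(w); P=cloud(d,c)
    m=(abs(P[...,0]-.498)<.03)&(abs(P[...,1]+.03)<.03)&(d>0)&(P[...,2]>.1025)&(P[...,2]<.115); print(w,m.sum(),circ(P[m]),np.median(P[m][:,2]))
row([0.4981,-0.0309,0.135],0)
E
```

```text
w9 694 [497.9 -31.   12.9] 0.10751807240362055
w6 682 [498.2 -30.9  12.9] 0.10764502247025835
cur [ 0.4901 -0.1217  0.3012] yaw -0.1 j6 -26.2 t 27.75 w 0.0197 F [0.8 0.4 0.1]
row [ 0.221   0.0127 -0.1219] -0.0035
```

>>> send_rows(deltas=[[0.0,0.006,-0.06,0,1],[0.05,0.0127,-0.11,0,1],[0.12,0.0127,-0.1219,0,1],[0.18,0.0127,-0.1219,0,1],[0.215,0.0127,-0.1219,0,1],[0.221,0.0127,-0.1219,0,1],[0.221,0.0127,-0.1219,0,1]])

```text
t: 28.62
ee_pos: [0.4988, -0.0316, 0.1359]
orientation: [[-0.009, 1.0, -0.003], [-0.004, -0.003, -1.0], [-1.0, -0.009, 0.004]]
ft_force: [0.7, 0.5, -0.2]
width: 0.0003
```

```bash
python3 - <<'E'
from h import *
row([0.4981,-0.0309,0.109],0);row([0.4981,-0.0309,0.101],0)
E
```

```text
cur [ 0.4988 -0.0316  0.1359] yaw -0.15 j6 -15.8 t 28.625 w 0.0003 F [ 0.7  0.5 -0.2]
row [ 0.0359 -0.0006 -0.0011] -0.0052
cur [ 0.4988 -0.0316  0.1359] yaw -0.15 j6 -15.8 t 28.625 w 0.0003 F [ 0.7  0.5 -0.2]
row [ 0.0466 -0.0005 -0.0011] -0.0052
```

>>> send_rows(deltas=[[0.018,-0.0005,-0.001,0,1],[0.03,-0.0005,-0.001,0,1],[0.036,-0.0005,-0.001,0,1],[0.04,-0.0005,-0.001,0,1],[0.044,-0.0005,-0.001,0,1],[0.0455,-0.0005,-0.001,0,1],[0.0455,-0.0005,-0.001,0,1],[0.0455,-0.0005,-0.001,0,1]])

```text
t: 29.62
ee_pos: [0.498, -0.0309, 0.1022]
orientation: [[-0.009, 1.0, -0.002], [-0.004, -0.002, -1.0], [-1.0, -0.009, 0.004]]
ft_force: [-3.8, 0.8, 6.2]
width: 0.0005
```

>>> send_rows(deltas=[[0.0008,0,0,0,1],[0.0014,0,0,0,1],[0.0014,0,0,0,1]])

```text
t: 30.0
ee_pos: [0.498, -0.0309, 0.1022]
orientation: [[-0.008, 1.0, -0.002], [-0.004, -0.002, -1.0], [-1.0, -0.008, 0.004]]
ft_force: [-4.8, 1.1, 9.4]
width: 0.0007
```

>>> send_rows(deltas=[[0.0015,0,0,0,1],[0.003,0,0,0,1],[0.003,0,0,0,1]])

```text
t: 30.38
ee_pos: [0.4981, -0.0309, 0.102]
orientation: [[-0.007, 1.0, -0.002], [-0.005, -0.002, -1.0], [-1.0, -0.007, 0.005]]
ft_force: [-7.3, 2.0, 19.5]
width: 0.0008
```

>>> send_rows(deltas=[[-0.01,0,0,0,1],[-0.03,0,0,0,1],[-0.08,0,0,0,1],[-0.15,0,0.05,0,1],[-0.23,0,0.13,0,1],[-0.3,-0.03,0.19,0,1],[-0.33,-0.03,0.21,0,1],[-0.33,-0.03,0.21,0,1]])

```text
t: 31.38
ee_pos: [0.4781, -0.1904, 0.3548]
orientation: [[-0.0, 1.0, -0.006], [-0.01, -0.006, -1.0], [-1.0, -0.0, 0.01]]
ft_force: [-0.2, 0.6, -1.2]
width: 0.0006
```

>>> send_rows(deltas=[[0,0,0.0,0,1],[0,0,0,0,1]])

```text
t: 31.62
ee_pos: [0.4779, -0.1895, 0.354]
orientation: [[-0.002, 1.0, -0.005], [-0.009, -0.005, -1.0], [-1.0, -0.002, 0.009]]
ft_force: [0.0, 0.6, -0.0]
width: 0.0005
```

```bash
python3 - <<'E'
from h import *
row([0.45,-0.2,0.35],0)
im,d,c=snap('wrist','w16'); P=cloud(d,c)
def chk(x,y,hx,hy,f):
    m=(abs(P[...,0]-x)<hx)&(abs(P[...,1]-y)<hy)&(P[...,2]>.145)&(P[...,2]<.16)&(d>0)
    n,lab,st,ce=cv2.connectedComponentsWithStats(m.astype(np.uint8)); k=1+np.argmax(st[1:,4]); Q=P[lab==k]
    A=np.c_[Q[:,:2]-Q[:,:2].mean(0),np.ones(len(Q))]; print(f(Q),np.median(Q[:,2]).round(4),'slope',np.linalg.lstsq(A,Q[:,2],rcond=None)[0].round(4),st[k])
chk(.416,-.298,.06,.075,rect); chk(.425,-.151,.06,.06,circ); chk(.551,-.159,.06,.08,rect)
m=(abs(P[...,0]-.498)<.03)&(abs(P[...,1]+.03)<.03)&(d>0)&(P[...,2]>.1005)&(P[...,2]<.115); print('btn',m.sum(),np.median(P[m][:,2]))
snap('top','top1'); snap('scene','scene1')
for l in ['lid_spare','acid_bottle','beaker','flask','lid_small']:
    r=env.mark_of('top',l); print(l,[(np.round(x['position'],3).tolist(),round(x['conf'],2)) for x in r[:2]])
E
```

```text
cur [ 0.4779 -0.1895  0.354 ] yaw -0.27 j6 -33.5 t 31.625 w 0.0005 F [ 0.   0.6 -0. ]
row [ 0.0055 -0.0371  0.0141] -0.0094
[ 418.3 -262.7   79.1   39.8   -2.5] 0.1531 slope [ 0.006  -0.0815  0.1529] [ 203  224   65   32 1652]
[ 425.7 -151.8   50.6] 0.1528 slope [-0.001  -0.0006  0.1528] [ 193  105   88   89 5603]
[ 551.2 -159.2  129.5   99.    88.4] 0.1535 slope [ 0.0013 -0.0005  0.1534] [ 301   97   95  115 8949]
btn 403 0.10746601458410981
lid_spare [([0.558, 0.106, 0.001], 0.71), ([0.384, 0.29, -0.002], 0.2)]
acid_bottle []
beaker [([0.38, 0.29, 0.0], 0.97)]
flask [([0.527, 0.292, -0.001], 0.6)]
lid_small [([0.419, -0.3, 0.132], 0.75)]
```

View pics/w16.png

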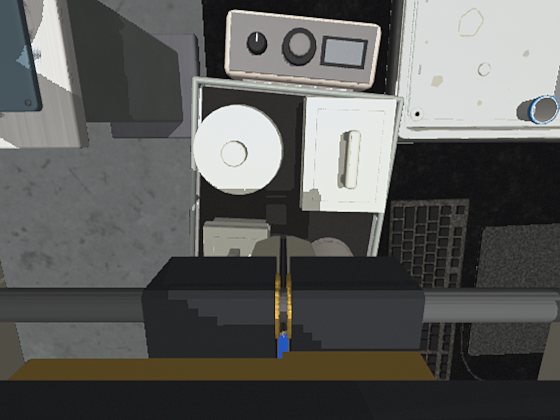

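View pics/top1.png

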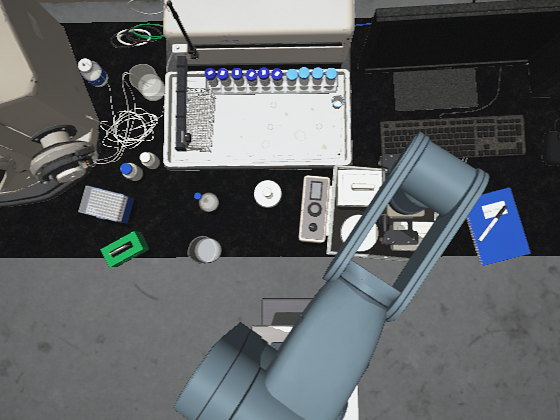

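```bash
python3 - <<'E'
from station import env
print(env.job_done()); s=env.read_state(); print(s['t'],s['ee_pos'],s['ft_force'])
E
```

```text
the job is handed in; nothing more can be done
None
the job is handed in; nothing more can be done
```

All three boxes now have their own lids. I moved the large lid off the round box onto the large one, then placed the round and small lids. After that I pressed the start button, released it, and handed the job in at about 32 s of the 72 s.

**Lids:** the wrist-camera depth put all three plate tops at z 152.8–153.6 mm, where about 153 mm means fully home. They were level and within about 1 mm of the box centres I had measured.

**Button:** it went down until it hit a hard stop. The fingertips were at z 102 mm with 19.5 N, about 5.5 mm below the cap's rest height. After release the cap was back at 107.5 mm.

**Things left alone:** the last top-camera check found the odd lid, beaker and flask within about 5 mm of their first readings, which is close to the detector's own error. The arm hid the bottle in that picture. Its cap was last measured after the final lid was placed, at (540, -312) mm, which matches its start position.

**Checks that disagreed or fell short:** in the last wrist picture the gripper partly hid the small lid, so the fit there gave a false tilt. I relied on the clear measurement after its release (z 153.3 mm, level), and nothing touched it afterwards. The round lid read about 0.5 mm lower than the other two, still within limits.

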